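# Show a flange from the die to the inspection camera

### The arm

A 6-joint arm with a two-finger parallel gripper is mounted at the origin on a cart in front of the work surface, level with it; the furniture and walls round the work are solid. World frame = base frame: x ahead of the robot, y to its left, z up, the work surface at z = 0. Lengths are in m, angles in degrees, forces in N, time in s.
With the tool pointing down it reaches from about 0.3 to 0.75 m from the base axis. Payload 8.5 kg.
Tool frame: the origin (TCP) lies at the very end of the fingers, on their centre line; the grasp point (between the pads) lies 19 mm behind it (env.hold_point_z is the distance from the TCP to the grasp point, in m); z points along the fingers, y is the line along which they close (so a half turn about z gives the same grasp; the last joint's range is limited). The gripper opens to 85 mm and grips with 20 to 120 N. Pads are 22 mm wide; open, the fingers measure 114 mm over their backs; the gripper's body (76 mm by 85 mm) begins 54 mm behind the grasp point. The pads swing forward as they close: fully open they stand 13 mm farther back than shut.
Start: joints at [59.055, 21.807, 74.336, -0, 83.858, -12.336], TCP at [0.176, 0.521, 0.231] pointing down, gripper open.
Joint ranges: [-178.18, 178.18], [-50.72, 133.34], [12.68, 142.11], [-81.47, 261.47], [9.98, 163.14], [-165.26, 165.26]. Speed limits (degrees/s): [136.94, 136.94, 180, 180, 180, 180].

### API

Orientations are given as a 3x3 rotation matrix whose columns are the frame's x, y, z axes.
In Python, from rig import env, optics gives the robot as it stands.
- The arm moves only by the shell command python3 -m jog 'ROWS' [OPENING] [FORCE]. ROWS is JSON, a list of rows, each an object with "linear": the shift along the tool's x, y, z in units of 40 mm (1.0 is 40 mm), a list of three; "roll": the turn about the tool's z in units of 5 degrees (1.0 is 5 degrees). A call has 1 to 12 rows; each row shifts and turns the commanded pose from where the row before left it, along the tool's axes as they then stand; what a row does not reach is not made up. A row lasts 1/12 s, in which the tool goes at most 41.7 mm and 7.16 degrees, less where a joint would pass 70% of its speed; a pose out of reach is approached as far as the arm can. A call is refused whole if a number of a shift passes 1 or a number of a turn 1, either way. A call with a gripper value outside its range is refused whole. OPENING is the opening, from -1 (shut) to 1 (fully open), set as the call begins (- or left out, the last holds). The fingers move at their own pace and stop on an object; FORCE is the grip in N (left out, the last holds). Time passes only in rows, so rows that do not move let the fingers close. It gives the time, the measured TCP pose, the force, the opening and the grip force at its end, in the units of the state.
- env.observe(): the state, without advancing time (a new reading comes with each control period).
- optics.get_image(name): name is "scene" or "top" or "wrist"; returns the picture (400x640x3 uint8, red, green, blue); there is no depth.
- optics.calibration(name): a dict with "fov_y" (degrees; the focal length in pixels is half the picture's height over the tangent of half this angle, whatever the lens; pixels are square), "cx", "cy" (the principal point, pixels), "T" (4x4, takes a point from camera to world coordinates). Camera axes: x right, y down, z forward; pixel columns grow to the right and rows downward; lengths in m; the calibration is good to about 2 mm. The wrist camera is an equidistant fisheye: a pixel r from the principal point sees the ray r / f radians off the axis. A picture is of the moment at which its call begins: read the wrist's pose just before it. calibration takes no time and is no camera call; for the wrist camera it gives the pose at the moment of the call.
- env.close_job(): hands the job in; it is judged then, once.
The state is a dict: "time_s": time; "q": joint angles; "qvel": joint speeds; "joint_efforts": joint torques, N m; "position": TCP position; "tool_rot": TCP orientation; "ft_force": force on the tool from outside, world axes, zero at the start; "wrist_torque": the same for the moment, N m; "grip_width": finger opening in m; "gripper_force": force on a finger pad.
Only numpy, scipy, OpenCV 4.12 (cv2) and the standard library are available. Lean on these libraries where they do the work, as an engineer would, in place of code of your own. Each camera call takes 0.05 s, during which the arm holds its last target. There are 200 camera calls.

### The job

Lift the alloy flange that lies in the round die out of its cavity and present it to the small inspection camera that looks up from its stand: the flat flange face (the side that lay down in the cavity) towards the lens and square to the line of sight, its middle on the lens axis and 120 mm in front of the lens. Finish holding it still there in the gripper, with nothing else touching it; do not touch or turn the camera, and leave the other things on the bench where they are.

Things in the scene. Friction and masses are not known exactly. Their poses are not given: they have to be found in the camera images.
- flange: alloy ring flange lying flange-down in the die, 0.3-0.6 kg: a disc 132 mm across, 11 mm thick, six holes; on it a round spigot 106 mm across, 29 mm high; bore 80 mm right through (spigot wall 13 mm thick: grasp across it from above, one finger in the bore). Origin: centre of the spigot's free end, on the bore axis. z runs along the bore to the flange face (down at the start)
- flange_face (a point): centre of the flat flange face of that flange (the lower side at the start), 40 mm from the origin of flange along its z; same axes
- die: round dark steel die fixed to the bench, 160 mm across with four screw lugs, 30 mm high; open cavity 135 mm wide, 8 mm deep, its floor 22 mm above the bench. The flange lies in it: its back 3 mm above the die's rim, its spigot end 62 mm above the bench. Origin: centre of the underside, z up
- camera_stand: aluminium stand of the camera, fixed to the bench: base 110 x 90 x 12 mm, two upright cheeks 72 mm high that carry the head. Origin: on the bench under the base; the head's pivot is 30 mm behind it (+x) and 55 mm up. At yaw 0 its front faces the robot (world -x)
- lens (a point): middle of the lens's front glass, on the black camera head (44 x 50 mm, round light 60 mm across), 48 mm from the pivot. Its z axis is the lens axis: out of the lens along the line of sight, up and leaning to the stand's front
- cam_head (a joint): tilt of the camera head from straight up towards the stand's front, rad; a stiff friction hinge, already set, not to be moved
- spare_flange: another flange of the same kind, lying on the bench; bystander
- plug_gauge: plug gauge 18 x 112 x 16 mm lying on the bench; bystander
- deburr_tool: hand deburring tool 20 x 142 x 16 mm lying on the bench; bystander
- feeler: folded feeler gauge 15 x 95 x 10 mm lying on the bench; bystander
- oil_bottle: upright oil bottle 42 mm across, 157 mm high; bystander
- torch: pen torch 22 x 126 mm lying at the left of the bench; bystander

How it is judged (in metres and radians):
On the way:
1. the flange is lifted clear out of the die, held by the fingers alone (z of flange_face in the frame of die above 0.05 m and contact force between the fingers and flange above 2 N and contact force between flange and die below 0.1 N), for 0.1 s.
At the end, for the whole second after the job is handed in: The flange is held still by the fingers alone, its flat flange face towards the lens: the face's centre within 12 mm of the lens axis in each direction across it and 108 to 132 mm in front of the lens, the bore axis within 0.12 rad of the lens axis (x of flange_face in the frame of lens between -0.012 and 0.012 m and y of flange_face in the frame of lens between -0.012 and 0.012 m and z of flange_face in the frame of lens between 0.108 and 0.132 m and z of flange in the frame of lens above 0.14 m and angle between the z axis of flange_face and the z axis of lens, either way round below 0.12 rad and contact force between the fingers and flange above 2 N and contact force between flange and die below 0.1 N and contact force between flange and camera_stand below 0.1 N and linear speed of flange below 0.02 m/s and angular speed of flange below 0.15 rad/s); the arm keeps its last pose, push and grip.
It fails at once if the camera is knocked or turned (distance of lens from where it was at the start of the episode above 0.003 m).
It fails at once if the flange or the robot touches the camera (contact force between any of flange, the arm, the fingers and camera_stand above 0.5 N).
It fails at once if a bystander is disturbed (distance of any of spare_flange, plug_gauge, deburr_tool, feeler, oil_bottle, torch from where it was at the start of the episode above 0.015 m).
It also fails if it takes over 38 s, if anything falls off the work surface, if the arm or the gripper's body presses on something with over 40 N, if the wrist force passes 120 N, or if a joint passes its speed limit or range.

## Working session

There is one attempt and no reset: what is moved stays moved. The work goes in short steps, Python scripts to look and compute and a shell command to move; the robot and the scene stay as the last step left them, time stands still between calls to the robot, and variables do not carry over. Pictures are saved under pics/ and viewed, at most 10 in all, crops included, and the job is handed in when it is done.

```bash
ls; mkdir -p pics
python3 - <<'E'
from rig import env, optics
import cv2
for n in ("scene","top","wrist"):
    c=optics.calibration(n); print(n,c["fov_y"],c["cx"],c["cy"],c["T"])
    im=optics.get_image(n); cv2.imwrite(f"pics/{n}0.png",im[:,:,::-1])
o=env.observe(); print({k:o[k] for k in("time_s","position","tool_rot","grip_width","ft_force")}, env.hold_point_z)
E
```

```text
pics
scene 51.06269160561379 322.5521129419248 199.42543570027277 [[ 0.77203508 -0.41308201  0.48303735 -0.22878141]
 [-0.63529644 -0.5242406   0.56707163 -0.98463689]
 [ 0.01898071 -0.7446711  -0.66716166  1.15304472]
 [ 0.          0.          0.          1.        ]]
top 55.12149851289675 321.1595682289068 195.19609880745816 [[-0.06112824 -0.97515692  0.21291387  0.292072  ]
 [-0.99811288  0.06096692 -0.00732958 -0.09232173]
 [-0.00583322 -0.21296012 -0.97704348  1.22123251]
 [ 0.          0.          0.          1.        ]]
wrist 65.70646984690485 324.1344121213229 204.19122367590944 [[ 3.18928062e-01  8.97355857e-01  3.05020256e-01  9.74644319e-02]
 [ 9.47778692e-01 -3.01734856e-01 -1.03303569e-01  5.48642991e-01]
 [-6.64820189e-04  3.22038106e-01 -9.46726474e-01  3.71896267e-01]
 [ 0.00000000e+00  0.00000000e+00  0.00000000e+00  1.00000000e+00]]
{'time_s': 0.15, 'position': array([0.17541747, 0.52105764, 0.23089555]), 'tool_rot': array([[-9.47699598e-01,  3.19163251e-01, -5.39316436e-04],
       [ 3.19163623e-01,  9.47699220e-01, -8.77707610e-04],
       [ 2.30977751e-04, -1.00393334e-03, -9.99999469e-01]]), 'grip_width': 0.08532889288129901, 'ft_force': array([-0.33797642, -0.61403366, -0.13730868])} 0.0187
```

View pics/top0.png

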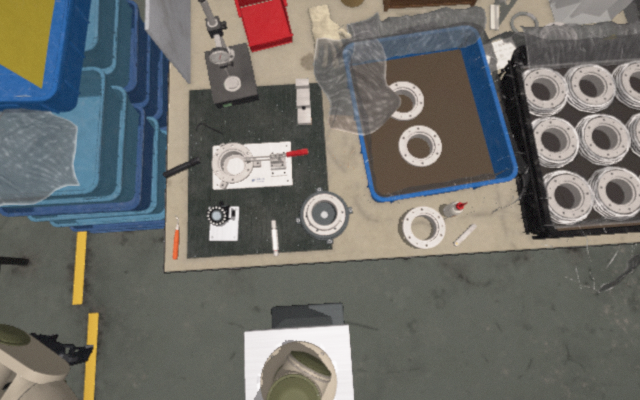

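View pics/scene0.png

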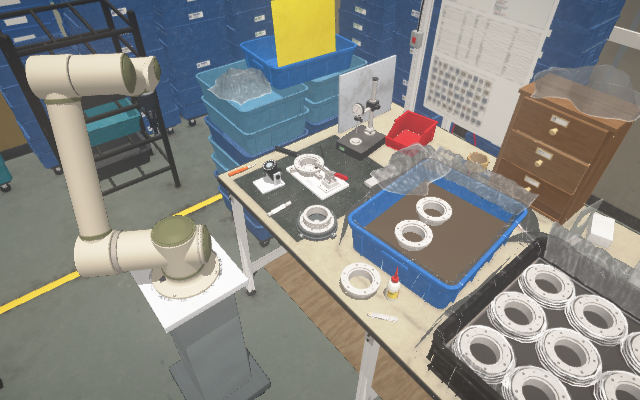

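The top view shows the die at about (324,214), the camera stand at (222,217), the spare flange at (422,228), the bottle at (455,208) and the feeler at (465,235). The plug gauge is at (275,237), the torch at (177,240) and the deburring tool at (182,167). Next I'll zoom in.

```bash
cat > h.py <<'E'
import numpy as np, cv2
from rig import env, optics
def f(c,H=400): return H/2/np.tan(np.radians(c["fov_y"])/2)
def ray(c,u,v,fish=False):
    x,y=(u-c["cx"]),(v-c["cy"]); F=f(c)
    if fish:
        r=np.hypot(x,y); t=r/F; d=np.array([x/r*np.sin(t),y/r*np.sin(t),np.cos(t)])
    else: d=np.array([x/F,y/F,1]); d/=np.linalg.norm(d)
    return c["T"][:3,3], c["T"][:3,:3]@d
def onz(c,u,v,z,fish=False):
    o,d=ray(c,u,v,fish); return o+d*(z-o[2])/d[2]
def proj(c,p,fish=False):
    q=np.linalg.inv(c["T"])@np.append(p,1); F=f(c)
    if fish:
        r=np.hypot(q[0],q[1]); t=np.arctan2(r,q[2]); return np.array([c["cx"]+F*t*q[0]/r,c["cy"]+F*t*q[1]/r])
    return np.array([c["cx"]+F*q[0]/q[2],c["cy"]+F*q[1]/q[2]])
def crop(im,u,v,w,h,s): return cv2.resize(im[v:v+h,u:u+w],None,fx=s,fy=s,interpolation=cv2.INTER_CUBIC)
E
python3 - <<'E'
from h import *
t=cv2.imread("pics/top0.png");s=cv2.imread("pics/scene0.png");w=cv2.imread("pics/wrist0.png")
a=np.hstack([crop(t,195,190,50,60,5),crop(s,240,145,60,60,5)])
b=np.hstack([crop(t,290,180,70,70,3.5),crop(s,290,190,60,60,4)])
c=np.zeros((600,800,3),np.uint8)
c[:300,:550]=a; c[300:300+245,:245]=b[:245,:245] if b.shape[0]==245 else 0
E
python3 - <<'E'
from h import *
t=cv2.imread("pics/top0.png");s=cv2.imread("pics/scene0.png");w=cv2.imread("pics/wrist0.png")
c=np.zeros((600,800,3),np.uint8)
c[:300,:250]=crop(t,195,190,50,60,5);c[:300,250:550]=crop(s,240,145,60,60,5)
c[:240,550:790]=crop(s,290,195,60,60,4)
c[300:600,:300]=crop(t,290,180,75,75,4); c[300:600,310:790]=cv2.resize(w,(480,300))
cv2.imwrite("pics/z1.png",c)
T=optics.calibration("top");S=optics.calibration("scene")
for n,u,v in(("die",324,214),("stand",222,218),("spare",422,228),("bottle",455,208),("feel",465,235),("plug",275,237),("torch",177,240),("deb",182,167)):
    print(n,onz(T,u,v,0.02).round(3))
E
```

```text
die [ 0.492 -0.107  0.02 ]
stand [0.5   0.217 0.02 ]
spare [ 0.429 -0.411  0.02 ]
bottle [ 0.486 -0.523  0.02 ]
feel [ 0.398 -0.543  0.02 ]
plug [0.429 0.051 0.02 ]
torch [0.439 0.359 0.02 ]
deb [0.676 0.347 0.02 ]Traceback (most recent call last):
  File "<stdin>", line 4, in <module>
    return _nx.concatenate(arrs, 1, dtype=dtype, casting=casting)
           ~~~~~~~~~~~~~~~^^^^^^^^^^^^^^^^^^^^^^^^^^^^^^^^^^^^^^^
ValueError: all the input array dimensions except for the concatenation axis must match exactly, but along dimension 0, the array at index 0 has size 245 and the array at index 1 has size 240
```

View pics/z1.png

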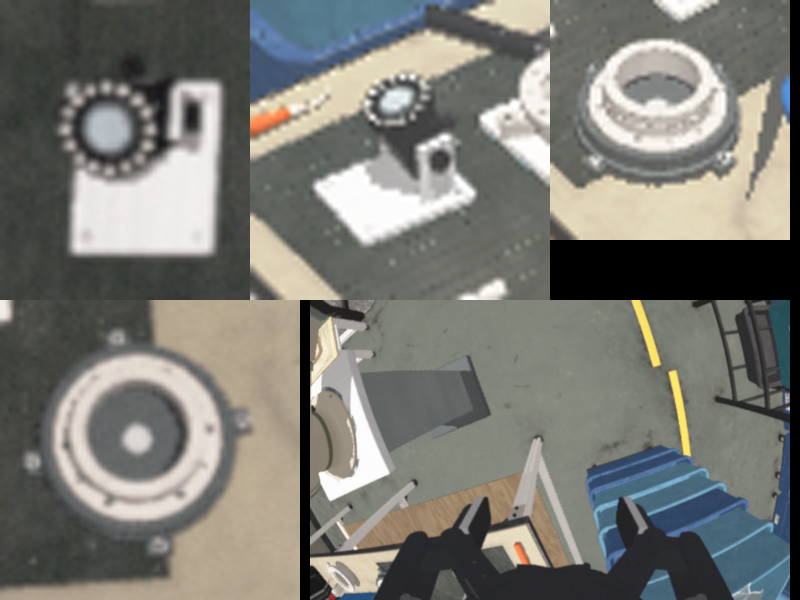

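The crops show the stand's white base with corners, the head leaning over it with a lens in the middle of an LED ring, and the flange spigot in the die. I'll fit the stand's yaw and tilt, and the die centre, from these points.

```bash
cat > fit.py <<'E'
from h import *
from scipy.optimize import least_squares
T=optics.calibration("top");S=optics.calibration("scene")
Rz=lambda a:np.array([[np.cos(a),-np.sin(a),0],[np.sin(a),np.cos(a),0],[0,0,1]])
def lens(p):
    x,y,a,t=p; ax=np.array([-np.sin(t),0,np.cos(t)])
    return np.array([x,y,0])+Rz(a)@(np.array([.03,0,.055])+.048*ax), Rz(a)@ax
co=[(.055,.045),(.055,-.045),(-.055,-.045),(-.055,.045)]
tc=[(209.3,206),(239.4,206.2),(238.1,241),(209,240.8)]
sc={3:(253,182.4),2:(263.2,193.6),1:(285,184)}
def res(p):
    L,_=lens(p); B=lambda c:np.array([p[0],p[1],0])+Rz(p[2])@np.array([*c,.012])
    r=[proj(T,B(c))-q for c,q in zip(co,tc)]
    r+=[proj(S,B(co[i]))-q for i,q in sc.items()]
    r+=[2*(proj(T,L)-(216.3,215.3)),2*(proj(S,L)-(269.3,164.6))]
    return np.concatenate(r)
if __name__=="__main__":
    for t0 in(.2,.7):
        s=least_squares(res,[.5,.217,0,t0],loss="soft_l1"); print(s.x.round(4),s.cost,*lens(s.x)); print(res(s.x).reshape(-1,2).round(1).tolist())
    # die: rim outer circle 160 at z=.03 ; spigot top outer 106 at z=.062 (crop coords/4)
    t=cv2.imread("pics/top0.png"); th=np.linspace(0,2*np.pi,60,endpoint=False)
    g=cv2.GaussianBlur(cv2.cvtColor(t,cv2.COLOR_BGR2GRAY),(3,3),0).astype(np.float32)
    def score(x,y):
        # bright spigot top ring 40..53 mm at .062 minus bore inside 33..39
        def m(r,z):
            P=np.array([proj(T,(x+r*np.cos(a),y+r*np.sin(a),z)) for a in th],np.float32)
            return cv2.remap(g,P[:,:1],P[:,1:],cv2.INTER_LINEAR).mean()
        return m(.046,.062)+m(.043,.062)-2*m(.036,.062)+ m(.062,.033)-m(.072,.033)
    best=max(((score(x,y),x,y) for x in np.arange(.465,.515,.002) for y in np.arange(-.13,-.08,.002)))
    print(best)
E
python3 fit.py
```

```text
[ 0.4837  0.2129 -0.0394  0.3806] 4.145361166799556 [0.4958603  0.21244272 0.09956518] [-0.37119137  0.01462863  0.92844115]
[[1.3, 0.6], [-0.9, -0.3], [-0.4, -0.8], [0.2, 0.1], [-1.6, -0.6], [-0.8, -0.6], [-0.3, -0.9], [0.7, -0.6], [-0.4, 0.8]]
[ 0.4837  0.2129 -0.0394  0.3806] 4.145361166809202 [0.49586029 0.21244273 0.09956517] [-0.37119177  0.01462858  0.92844099]
[[1.3, 0.6], [-0.9, -0.3], [-0.4, -0.8], [0.2, 0.1], [-1.6, -0.6], [-0.8, -0.6], [-0.3, -0.9], [0.7, -0.6], [-0.4, 0.8]]
(np.float32(285.16888), np.float64(0.49100000000000005), np.float64(-0.10599999999999998))
```

The stand is nearly square to the world, with the lens tilted about 22° towards the robot. The tool only translates and rolls, so I'll have to pivot the flange about the closing axis, by pressing its rim on the bench's front edge. First I'll move above the die, square to the stand.

```bash
python3 -m jog '[{"linear":[0,0,0],"roll":-1},{"linear":[0,0,0],"roll":-1},{"linear":[0,0,0],"roll":-1},{"linear":[-0.47,-0.79,0],"roll":-0.26},{"linear":[-0.47,-0.79,0],"roll":0},{"linear":[-0.47,-0.79,0],"roll":0},{"linear":[-0.47,-0.79,0],"roll":0},{"linear":[-0.47,-0.79,0],"roll":0},{"linear":[-0.47,-0.79,0],"roll":0},{"linear":[-0.47,-0.79,0],"roll":0},{"linear":[-0.47,-0.79,0],"roll":0},{"linear":[-0.47,-0.79,0],"roll":0}]' 1 30
python3 - <<'E'
from h import *
cv2.imwrite("pics/wmid.png",optics.get_image("wrist")[:,:,::-1])
np.save("wmid.npy",optics.calibration("wrist")["T"])
E
python3 -m jog '[{"linear":[-0.47,-0.79,0],"roll":0},{"linear":[-0.47,-0.79,0],"roll":0},{"linear":[-0.47,-0.79,0],"roll":0},{"linear":[-0.47,-0.79,0],"roll":0},{"linear":[-0.47,-0.79,0],"roll":0},{"linear":[-0.47,-0.79,0],"roll":0},{"linear":[-0.47,-0.79,0],"roll":0},{"linear":[-0.47,-0.79,0],"roll":0},{"linear":[-0.4,-0.7,0],"roll":0},{"linear":[0,0,0],"roll":0},{"linear":[0,0,0],"roll":0}]'
python3 - <<'E'
from h import *
cv2.imwrite("pics/wdie.png",optics.get_image("wrist")[:,:,::-1]); np.save("wdie.npy",optics.calibration("wrist")["T"])
a=cv2.imread("pics/wmid.png");b=cv2.imread("pics/wdie.png")
cv2.imwrite("pics/z2.png",np.vstack([cv2.resize(a,(480,300)),cv2.resize(b,(480,300))]))
T=optics.calibration("top")
for u,v in((222,268),(330,259)): print(onz(T,u,v,0).round(3))
E
```

```text
time_s: 1.15
position: [0.3326, 0.2282, 0.2313]
tool_rot: [[-0.999, 0.04, -0.0], [0.04, 0.999, -0.0], [0.0, -0.0, -1.0]]
ft_force: [0.8, -0.2, -0.8]
grip_width: 0.0856
gripper_force: 0.0
time_s: 2.12
position: [0.4875, -0.0585, 0.2307]
tool_rot: [[-0.999, 0.043, -0.001], [0.043, 0.999, 0.001], [0.001, 0.0, -1.0]]
ft_force: [-0.3, 0.1, -0.3]
grip_width: 0.0854
gripper_force: 0.0
[0.344 0.223 0.   ]
[ 0.351 -0.117  0.   ]
```

View pics/z2.png

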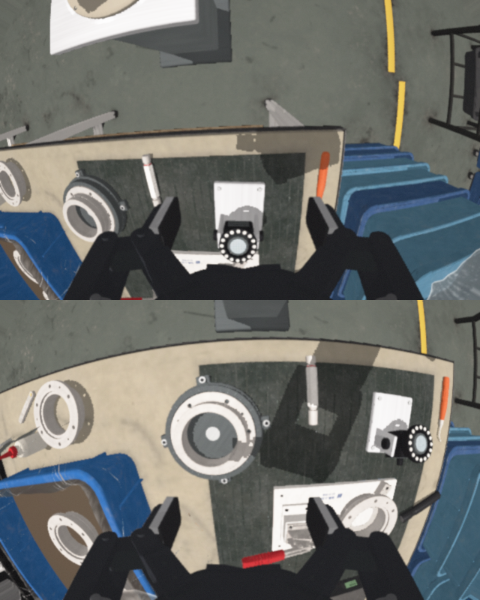

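The wrist views show the die and flange (z2 lower, around (212,432)), the tilted lens at (421,443) and the bench's front edge. I'll refine the die, lens and edge positions with the at-rest wrist picture.

```bash
cat > fit2.py <<'E'
import fit; from fit import *
W=optics.calibration("wrist"); W["T"]=np.load("wdie.npy")
k=4/3
g=cv2.GaussianBlur(cv2.imread("pics/wdie.png",0),(3,3),0).astype(np.float32); th=np.linspace(0,2*np.pi,90,endpoint=False)
def score(p):
    x,y=p
    def m(r,z):
        P=np.array([proj(W,(x+r*np.cos(a),y+r*np.sin(a),z),True) for a in th],np.float32)
        return cv2.remap(g,P[:,:1],P[:,1:],cv2.INTER_LINEAR).mean()
    return m(.042,.062)+m(.044,.062)-m(.038,.062)-m(.036,.062)+m(.063,.033)+m(.0645,.033)-m(.0705,.03)-m(.073,.03)
def res2(p):
    L,_=lens(p); B=lambda c:np.array([p[0],p[1],0])+Rz(p[2])@np.array([*c,.012])
    r=[res(p)]
    for c,(u,v) in zip((co[3],co[2],co[0]),((0,0),)*0): pass
    for c,q in ((co[3],(411,93)),(co[2],(374,91)),(co[1],(368,152))): r.append(proj(W,B(c),True)-np.array(q)*k)
    r.append(2*(proj(W,L,True)-np.array((421,143))*k))
    return np.concatenate(r)
if __name__=="__main__":
    print(max(((score((x,y)),x,y) for x in np.arange(.475,.507,.0015) for y in np.arange(-.122,-.09,.0015))))
    s=least_squares(res2,[.484,.213,0,.4],loss="soft_l1"); print(s.x.round(4),s.cost,*lens(s.x)); print(res2(s.x).reshape(-1,2).round(1).tolist())
    for q in((310,43),(370,50)): print(onz(W,q[0]*k,q[1]*k,0,True).round(3))
    L,ax=lens(s.x); im=cv2.imread("pics/wdie.png"); t=cv2.imread("pics/top0.png");S0=cv2.imread("pics/scene0.png")
    u=np.cross(ax,[0,1,0]);u/=np.linalg.norm(u);v=np.cross(ax,u)
    out=[]
    for (i,c,fi) in((im,W,True),(t,fit.T,False),(S0,fit.S,False)):
        q=proj(c,L,fi).astype(int); z=crop(i,q[0]-25,q[1]-25,50,50,5.2)
        o=z.copy()
        for a in th[::3]:
            w=(proj(c,L+.03*(u*np.cos(a)+v*np.sin(a)),fi)-q+25.5)*5.2
            cv2.circle(o,tuple(w.astype(int)),2,(0,0,255),-1)
        out.append(np.vstack([z,o]))
    cv2.imwrite("pics/z3.png",np.hstack(out))
E
python3 fit2.py
```

```text
(np.float32(399.88882), np.float64(0.4885), np.float64(-0.10399999999999998))
[ 0.4797  0.2143 -0.008   0.364 ] 13.413919568202996 [0.49261295 0.21415624 0.09985432] [-0.35604346  0.00285385  0.93446504]
[[0.3, 2.3], [-1.8, 0.6], [-0.3, 0.0], [0.3, 1.8], [-2.6, -0.1], [-1.3, -0.3], [-1.2, -1.1], [-0.5, 1.6], [-2.2, 0.9], [0.5, 2.1], [-0.6, 0.1], [0.0, 0.1], [-2.1, 0.9]]
[0.349 0.057 0.   ]
[0.352 0.169 0.   ]
```

View pics/z3.png

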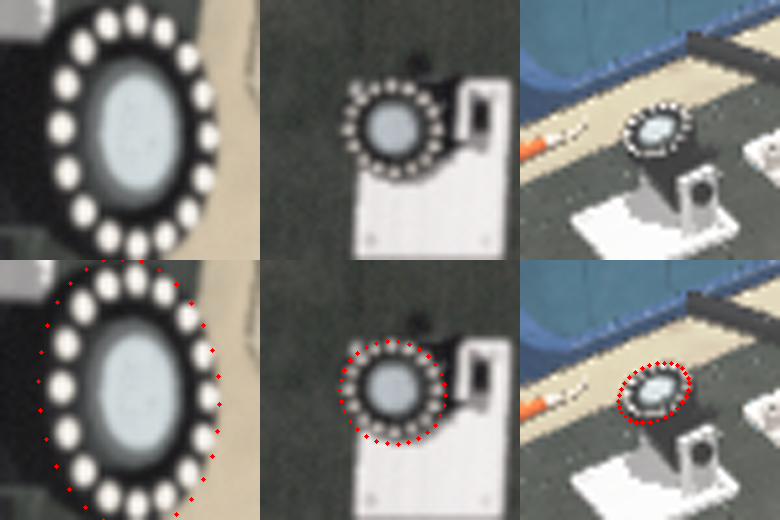

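The red ring (predicted) sits close to the real ring in all three views. I'll fit the LED blobs directly for the lens centre and normal.

```bash
cat > fit3.py <<'E'
import fit; from fit2 import *
def blobs(fn,c,fi,L,n,thr,a0,a1,up=6):
    i=cv2.imread(fn,0); q=proj(c,L,fi).astype(int)-n//2
    z=cv2.resize(i[q[1]:q[1]+n,q[0]:q[0]+n],None,fx=up,fy=up,interpolation=cv2.INTER_CUBIC)
    _,b=cv2.threshold(z,thr,255,0); _,_,st,ce=cv2.connectedComponentsWithStats(b)
    return [(p+.5)/up-.5+q for s,p in zip(st,ce) if a0*up*up<s[4]<a1*up*up]
L0,ax0=lens([.4797,.2143,-.008,.364])
bw=blobs("pics/wdie.png",W,True,L0,52,215,8,50); bt=blobs("pics/top0.png",fit.T,False,L0,30,150,1,12)
dist=lambda P:np.linalg.norm(np.array(P)-np.mean(P,0),axis=1).round(1)
if __name__=="__main__":
    print(len(bw),dist(bw)); print(len(bt),dist(bt))
    def rs(p,c,fi,P):   # back-project onto lens plane, radius residual
        C=p[:3]; n=np.array([p[3],p[4],1]); n/=np.linalg.norm(n); o=[]
        for q in P:
            O,d=ray(c,*q,fi); X=O+d*((C-O)@n)/(d@n); o.append((np.linalg.norm(X-C)-p[5])*(400 if fi else 320))
        return o
    def full(p): return np.array(rs(p,W,True,bw)+rs(p,fit.T,False,bt)+list(.5*(proj(fit.S,p[:3])-(269.3,164.6)))+[(p[5]-.0255)/.002])
    p0=[*L0,*(ax0[:2]/ax0[2]),.026]
    for fn in (full,lambda p:np.array(rs(p,W,True,bw)+[(p[5]-.0255)/.002,(p[2]-.0998)/.002])):
        s=least_squares(fn,p0,loss="soft_l1",x_scale=[.01]*3+[.1,.1,.01]); n=np.array([*s.x[3:5],1]);n/=np.linalg.norm(n)
        print(s.x[:3].round(4),n.round(3),s.x[5].round(4),s.cost.round(2),"tilt",np.degrees(np.arccos(n[2])).round(1)); print(fn(s.x).round(1))
        # pivot implied
        print("pivot",s.x[:3]-.048*n)
E
python3 fit3.py
```

```text
8 [21.3 17.2 11.6  7.2  9.3 22.2 14.8 19.6]
12 [ 6.9  8.5  7.2  6.8  7.1  7.8  8.7  8.6  9.   9.2  9.5 10. ]
[0.4939 0.2134 0.1025] [-0.433  0.099  0.896] 0.0259 0.53 tilt 26.4
[ 0.3 -0.1 -0.1  0.1  0.2 -0.  -0.  -0.6  0.   0.5 -0.2  0.2  0.2  0.2
 -0.1  0.  -0.1 -0.2  0.1  0.  -0.4 -0.1  0.2]
pivot [0.51473135 0.20863457 0.05951332]
[0.4927 0.2161 0.0998] [-0.331  0.024  0.943] 0.0253 0.01 tilt 19.4
[-0.1 -0.   0.   0.   0.  -0.  -0.  -0.1 -0.1 -0. ]
pivot [0.50858142 0.21493816 0.05451135]
```

```bash
python3 -m jog '[{"linear":[-0.1,0,0.8],"roll":0},{"linear":[0,0,0.8],"roll":0},{"linear":[0,0,0.8],"roll":0},{"linear":[0,0,0.8],"roll":0},{"linear":[0,0,0.8],"roll":0},{"linear":[0,0,0.8],"roll":0},{"linear":[0,0,0],"roll":0}]' 1 40
python3 -m jog '[{"linear":[0,0,0],"roll":0},{"linear":[0,0,0],"roll":0},{"linear":[0,0,0],"roll":0},{"linear":[0,0,0],"roll":0},{"linear":[0,0,0],"roll":0},{"linear":[0,0,0],"roll":0},{"linear":[0,0,0],"roll":0},{"linear":[0,0,0],"roll":0},{"linear":[0,0,0],"roll":0},{"linear":[0,0,0],"roll":0},{"linear":[0,0,0],"roll":0},{"linear":[0,0,0],"roll":0}]' -1 60
```

```text
time_s: 2.75
position: [0.4882, -0.0554, 0.0353]
tool_rot: [[-0.999, 0.039, -0.009], [0.039, 0.999, 0.003], [0.009, 0.003, -1.0]]
ft_force: [-1.1, -0.3, -0.7]
grip_width: 0.0856
gripper_force: 0.0
time_s: 3.75
position: [0.4919, -0.0586, 0.0404]
tool_rot: [[-0.999, 0.041, 0.002], [0.041, 0.999, -0.002], [-0.002, -0.002, -1.0]]
ft_force: [-2.3, -4.4, 7.4]
grip_width: 0.0104
gripper_force: 57.2
```

```bash
python3 -m jog '[{"linear":[0,0,-0.2],"roll":0},{"linear":[0,0,-0.4],"roll":0},{"linear":[0,0,-0.6],"roll":0},{"linear":[0,0,-0.6],"roll":0},{"linear":[0,0,-0.6],"roll":0},{"linear":[0,0,-0.6],"roll":0},{"linear":[0,0,-0.3],"roll":0},{"linear":[0,0,0],"roll":0},{"linear":[0,0,0],"roll":0},{"linear":[0,0,0],"roll":0}]' -1 60
python3 - <<'E'
from h import *
a=optics.get_image("wrist")[:,:,::-1]; np.save("w3.npy",optics.calibration("wrist")["T"]); b=optics.get_image("scene")[:,:,::-1]
cv2.imwrite("pics/w3.png",a)
cv2.imwrite("pics/z4.png",np.hstack([cv2.resize(a,(480,300)),crop(b,260,120,100,100,3)]))
E
```

```text
time_s: 4.58
position: [0.4905, -0.0573, 0.17]
tool_rot: [[-0.999, 0.04, -0.003], [0.04, 0.999, 0.001], [0.003, 0.001, -1.0]]
ft_force: [-0.1, 0.3, -4.8]
grip_width: 0.01
gripper_force: 57.8
```

View pics/z4.png

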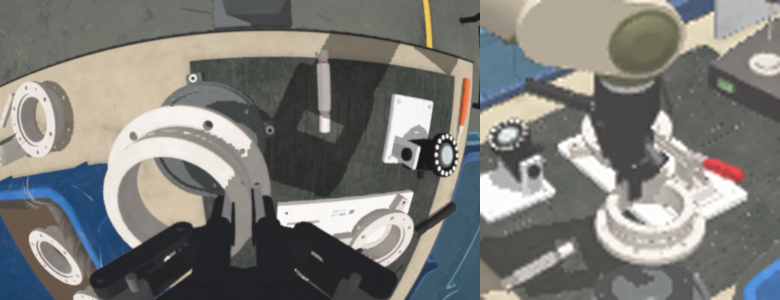

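```bash
python3 -m jog '[{"linear":[0.3,0.35,0],"roll":0},{"linear":[0.5,0.58,0],"roll":0},{"linear":[0.5,0.58,0],"roll":0},{"linear":[0.5,0.58,0],"roll":0},{"linear":[0.5,0.58,0],"roll":0},{"linear":[0.5,0.58,0],"roll":0},{"linear":[0.5,0.58,0],"roll":0},{"linear":[0.5,0.58,0],"roll":0},{"linear":[0.5,0.58,0],"roll":0},{"linear":[0.5,0.58,0],"roll":0},{"linear":[0.25,0.31,0],"roll":0},{"linear":[0,0,0],"roll":0}]'
python3 -m jog '[{"linear":[0,0,0.5],"roll":0},{"linear":[0,0,0.7],"roll":0},{"linear":[0,0,0.7],"roll":0},{"linear":[0,0,0.7],"roll":0},{"linear":[0,0,0.5],"roll":0},{"linear":[0,0,0],"roll":0},{"linear":[0,0,0],"roll":0},{"linear":[0,0,0],"roll":0}]'
cat > pose.py <<'E'
from h import *
from scipy.optimize import minimize
th=np.linspace(0,2*np.pi,120,endpoint=False)
def pts(p,pos,R):
    # p: theta (about tool y), phi (about tool x), dx,dz of spigot end relative to TCP; centre at tool y=side*46.5
    t,ph,dx,dy,dz=p
    Ry=np.array([[np.cos(t),0,np.sin(t)],[0,1,0],[-np.sin(t),0,np.cos(t)]]);Rx=np.array([[1,0,0],[0,np.cos(ph),-np.sin(ph)],[0,np.sin(ph),np.cos(ph)]])
    M=R@Rx@Ry; o=pos+R@np.array([dx,dy,dz])
    return M,o
def score(p,cams,pos,R):
    M,o=pts(p,pos,R); s=0
    for g,c,fi in cams:
        for r,z in((.053,0),(.040,0),(.066,.029),(.066,.040)):
            def sm(rr):
                X=(np.c_[rr*np.cos(th),rr*np.sin(th),np.full(120,z)]@M.T+o)
                P=np.array([proj(c,x,fi) for x in X],np.float32)
                return cv2.remap(g,P[:,:1],P[:,1:],cv2.INTER_LINEAR,borderMode=cv2.BORDER_REPLICATE)[:,0]
            s+=np.minimum(np.abs(sm(r+.0015)-sm(r-.0015)),60).mean()
    return -s
def fitpose(cams,pos,R,t0s,dz0=-.022):
    best=None
    for t0 in t0s:
        p0=np.array([t0,0,0,-.0465,dz0]); sx=np.vstack([p0]+[p0+d for d in np.diag([.08,.05,.004,.003,.004])])
        m=minimize(score,p0,(cams,pos,R),method="Nelder-Mead",options=dict(initial_simplex=sx,maxiter=160))
        if best is None or m.fun<best.fun: best=m
    return best
def look(tag):
    o=env.observe(); c=optics.calibration("wrist"); im=optics.get_image("wrist"); s=optics.get_image("scene")
    cv2.imwrite(f"pics/{tag}w.png",im[:,:,::-1]); cv2.imwrite(f"pics/{tag}s.png",s[:,:,::-1])
    G=lambda i:cv2.GaussianBlur(cv2.cvtColor(i,cv2.COLOR_RGB2GRAY),(3,3),0).astype(np.float32)
    return np.array(o["position"]),np.array(o["tool_rot"]),[(G(im),c,True)],im,s
def draw(im,c,fi,M,o):
    im=np.ascontiguousarray(im[:,:,::-1])
    for r,z in((.053,0),(.040,0),(.066,.029),(.066,.040)):
        X=(np.c_[r*np.cos(th),r*np.sin(th),np.full(120,z)]@M.T+o)
        for x in X[::2]: cv2.circle(im,tuple(proj(c,x,fi).round().astype(int)),1,(0,0,255),-1)
    return im
E
python3 - <<'E'
from pose import *
pos,R,cams,im,s=look("p0")
m=fitpose(cams,pos,R,(-.15,0,.15)); print(m.fun,np.degrees(m.x[:2]).round(1),m.x[2:].round(4))
M,o=pts(m.x,pos,R); d=draw(im,cams[0][1],True,M,o)
cv2.imwrite("pics/z5.png",np.hstack([cv2.resize(d,(480,300)),crop(s[:,:,::-1],200,120,100,100,3)]))
E
```

```text
time_s: 5.68
position: [0.2965, 0.1872, 0.1708]
tool_rot: [[-0.999, 0.037, -0.002], [0.037, 0.999, 0.0], [0.002, 0.0, -1.0]]
ft_force: [0.1, 0.0, -3.9]
grip_width: 0.01
gripper_force: 58.1
time_s: 6.35
position: [0.2997, 0.1856, 0.0481]
tool_rot: [[-0.999, 0.04, 0.001], [0.04, 0.999, 0.0], [-0.001, 0.0, -1.0]]
ft_force: [0.9, 0.1, -4.2]
grip_width: 0.0106
gripper_force: 58.1
-116.14219665527344 [0.2 0.6] [-0.0015 -0.0461 -0.0175]
```

View pics/z5.png

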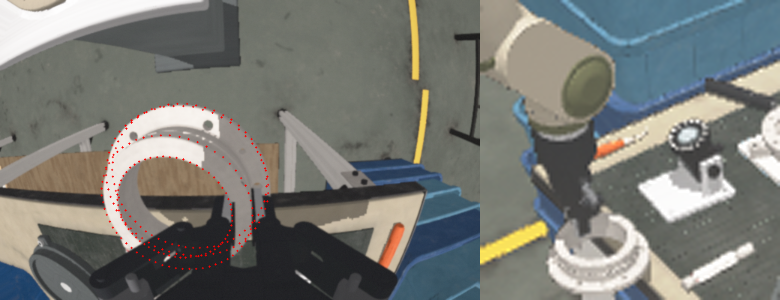

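The fit overlays the flange well: it is level, and its far rim is about 27 mm above the bench's front edge. I'll lower the grip force and press slowly so the flange pivots in the pads.

```bash
python3 -m jog '[{"linear":[0,0,0.2],"roll":0},{"linear":[0,0,0.2],"roll":0},{"linear":[0,0,0.15],"roll":0},{"linear":[0,0,0.1],"roll":0},{"linear":[0,0,0.1],"roll":0},{"linear":[0,0,0.1],"roll":0},{"linear":[0,0,0.08],"roll":0},{"linear":[0,0,0],"roll":0},{"linear":[0,0,0],"roll":0}]' -1 25
cat > m.py <<'E'
import sys; from pose import *
pos,R,cams,im,s=look(sys.argv[1])
m=fitpose(cams,pos,R,[float(a) for a in sys.argv[2:]]); M,o=pts(m.x,pos,R)
print(m.fun,np.degrees(m.x[:2]).round(1),m.x[2:].round(4),"axis",(-M[:,2]).round(3),"face",(o+.04*M[:,2]).round(4))
d=draw(im,cams[0][1],True,M,o)
cv2.imwrite(f"pics/{sys.argv[1]}z.png",np.hstack([cv2.resize(d,(480,300)),crop(s[:,:,::-1],200,110,100,100,3)]))
E
python3 m.py p1 -.3 -.15 0 .15 .3
```

```text
time_s: 7.2
position: [0.2979, 0.1854, 0.0102]
tool_rot: [[-0.999, 0.04, -0.002], [0.04, 0.999, -0.0], [0.002, -0.001, -1.0]]
ft_force: [-5.6, -0.6, 6.0]
grip_width: 0.0103
gripper_force: 60.2
-124.84341430664062 [-4.7  0.1] [-0.0006 -0.046  -0.0195] axis [-0.079  0.005  0.997] face [ 0.2998  0.1391 -0.0101]
```

Pivoting in the right direction (4.7°). Continue.

```bash
python3 -m jog '[{"linear":[0,0,0.08],"roll":0},{"linear":[0,0,0.08],"roll":0},{"linear":[0,0,0.08],"roll":0},{"linear":[0,0,0],"roll":0},{"linear":[0,0,0],"roll":0}]' -1 20
python3 m.py p2 -.3 -.2 -.1
```

```text
time_s: 7.72
position: [0.2957, 0.1848, 0.0005]
tool_rot: [[-0.999, 0.04, -0.007], [0.04, 0.999, -0.002], [0.007, -0.002, -1.0]]
ft_force: [-11.6, -4.1, 10.1]
grip_width: 0.0105
gripper_force: 61.1
-123.98753356933594 [-13.9   4.3] [ 0.0012 -0.0433 -0.0218] axis [-0.23   0.084  0.97 ] face [ 0.3021  0.1383 -0.0164]
```

```bash
python3 -m jog '[{"linear":[0,0,0.08],"roll":0},{"linear":[0,0,0.08],"roll":0},{"linear":[0,0,0.06],"roll":0},{"linear":[0,0,0],"roll":0},{"linear":[0,0,0],"roll":0}]' -1 20
python3 m.py p3 -.4 -.3 -.2
```

```text
time_s: 8.23
position: [0.2953, 0.1846, -0.0083]
tool_rot: [[-0.999, 0.041, -0.007], [0.041, 0.999, -0.002], [0.007, -0.002, -1.0]]
ft_force: [-11.4, -7.9, 11.7]
grip_width: 0.0102
gripper_force: 66.8
-120.79605865478516 [-22.8  -0.3] [ 0.0041 -0.0459 -0.0229] axis [-0.381  0.013  0.924] face [ 0.3048  0.1384 -0.0222]
```

View pics/p3z.png

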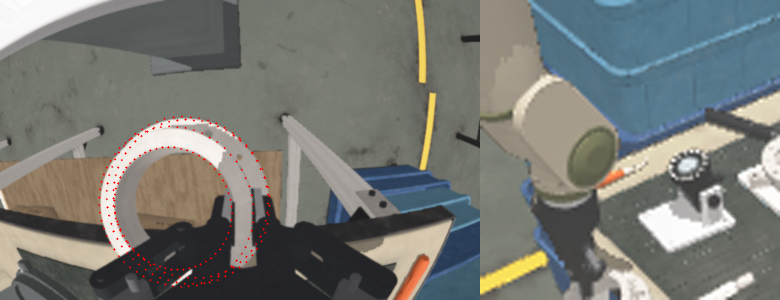

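Tilt reads 22.4°, as wanted. I'll clamp firmly, lift straight up, and re-measure.

```bash
python3 -m jog '[{"linear":[0,0,0],"roll":0},{"linear":[0,0,0],"roll":0},{"linear":[0,0,0],"roll":0},{"linear":[0,0,-0.2],"roll":0},{"linear":[0,0,-0.5],"roll":0},{"linear":[0,0,-0.8],"roll":0},{"linear":[0,0,-0.9],"roll":0},{"linear":[0,0,-0.9],"roll":0},{"linear":[0,0,-0.9],"roll":0},{"linear":[0,0,-0.9],"roll":0},{"linear":[0,0,-0.6],"roll":0},{"linear":[0,0,-0.3],"roll":0}]' -1 90
python3 -m jog '[{"linear":[0,0,-0.3],"roll":0},{"linear":[0,0,0],"roll":0},{"linear":[0,0,0],"roll":0},{"linear":[0,0,0],"roll":0}]'
python3 m.py p4 -.45 -.35 -.25
```

```text
time_s: 9.33
position: [0.2994, 0.1857, 0.2347]
tool_rot: [[-0.999, 0.04, 0.005], [0.04, 0.999, 0.001], [-0.005, 0.001, -1.0]]
ft_force: [0.2, 0.1, -4.4]
grip_width: 0.0092
gripper_force: 88.7
time_s: 9.67
position: [0.2984, 0.1855, 0.2427]
tool_rot: [[-0.999, 0.04, -0.002], [0.04, 0.999, -0.0], [0.002, -0.0, -1.0]]
ft_force: [0.3, 0.3, -4.9]
grip_width: 0.0094
gripper_force: 88.7
-119.53932189941406 [-20.    1.5] [ 0.0011 -0.0437 -0.0226] axis [-0.339  0.039  0.94 ] face [0.3092 0.1403 0.2277]
```

Holding at about 20° tilt. I'll refine the lens with the closer mid-path wrist picture, using the tool pose printed at that moment.

Run:
```python
from fit3 import *
def H(R,p):
    T=np.eye(4); u,_,v=np.linalg.svd(np.array(R)); T[:3,:3]=u@v; T[:3,3]=p; return T
d=H([[-.999,.043,-.001],[.043,.999,.001],[.001,0,-1]],[.4875,-.0585,.2307]); mi=H([[-.999,.04,0],[.04,.999,0],[0,0,-1]],[.3326,.2282,.2313])
Wm=dict(W); Wm["T"]=mi@np.linalg.inv(d)@W["T"]; print((Wm["T"]-np.load("wmid.npy")).round(4)[:3,3])
i=cv2.imread("pics/wmid.png",0)
for thr in (190,215,235):
    b=blobs("pics/wmid.png",Wm,True,L0,70,thr,6,70); print(thr,len(b))
bm=blobs("pics/wmid.png",Wm,True,L0,70,215,6,70)
ctr=proj(Wm,L0,True)
r=np.linalg.norm(np.array(bm)-ctr,axis=1); print(r.round(1))
def rs(p,c,P):
    C=p[:3]; n=np.array([p[3],p[4],1]); n/=np.linalg.norm(n); o=[]
    for q in P:
        O,e=ray(c,*q,True); X=O+e*((C-O)@n)/(e@n); o.append((np.linalg.norm(X-C)-p[5])*800)
    return o
# keep blobs on the LED ring
k=[q for q,a in zip(bm,r) if a>np.median(r)*.6]
for f2 in (lambda p:np.array(rs(p,Wm,k)+[(p[5]-.0255)/.002,(p[2]-.0998)/.002]), lambda p:np.array(rs(p,Wm,k)+rs(p,W,bw)+[(p[5]-.0255)/.002])):
    s=least_squares(f2,[*L0,*(ax0[:2]/ax0[2]),.026],loss="soft_l1",x_scale=[.01]*3+[.1,.1,.01]); n=np.array([*s.x[3:5],1]);n/=np.linalg.norm(n)
    print(s.x[:3].round(4),n.round(3),s.x[5].round(4),s.cost.round(2),"piv",(s.x[:3]-.048*n).round(4),"target face",(s.x[:3]+.12*n).round(4)); print(f2(s.x).round(1))
```

```text
[-0.0034  0.0044  0.0003]
190 16
215 17
235 9
[39.8 20.1 19.6 21.  27.1 19.9 22.2 20.1 23.1 20.1 23.3 19.6 22.7 21.5
 18.7 20.1 19. ]
[0.4922 0.2157 0.1001] [-0.308 -0.043  0.95 ] 0.0253 22.37 piv [0.507  0.2178 0.0545] target face [0.4552 0.2105 0.2142]
[17.7 -0.3 -0.6 -0.   5.7 -0.7  0.2 -0.7  0.2 -0.4  0.  -0.1 -0.1 -0.1
  0.2 -0.1  0.1 -0.1  0.2]
[0.4921 0.2158 0.1003] [-0.309  0.001  0.951] 0.0252 22.53 piv [0.507  0.2157 0.0546] target face [0.4551 0.2159 0.2144]
[18.  -0.2 -0.4 -0.1  5.9 -0.4  0.  -0.5  0.1 -0.4  0.1 -0.3  0.   0.1
  0.1  0.   0.1 -0.2  0.   0.  -0.1 -0.1 -0.2 -0.   0.1 -0.2]
```

Lens at (0.492, 0.216, 0.100) with an 18° lean. The flange axis is within about 0.05 rad. Moving it in front of the lens.

```bash
python3 -m jog '[{"linear":[-0.2,0.11,0],"roll":0},{"linear":[-0.4,0.23,0],"roll":0},{"linear":[-0.5,0.29,0],"roll":0},{"linear":[-0.5,0.29,0],"roll":0},{"linear":[-0.5,0.29,0.05],"roll":0},{"linear":[-0.5,0.29,0.1],"roll":0},{"linear":[-0.45,0.26,0.1],"roll":0},{"linear":[-0.35,0.2,0.1],"roll":0},{"linear":[-0.15,0.08,0],"roll":0},{"linear":[0,0,0],"roll":0},{"linear":[0,0,0],"roll":0},{"linear":[0,0,0],"roll":0}]'
python3 - <<'E'
from pose import *
pos,R,cams,im,s=look("p5"); t=optics.get_image("top")
G=lambda i:cv2.GaussianBlur(cv2.cvtColor(i,cv2.COLOR_RGB2GRAY),(3,3),0).astype(np.float32)
S=optics.calibration("scene");T=optics.calibration("top")
L=np.array([.4921,.2158,.1003]);n=np.array([-.315,.005,.949])
for cm in (cams,cams+[(G(s),S,False)]):
    m=fitpose(cm,pos,R,(-.42,-.33,-.25)); M,o=pts(m.x,pos,R); F=o+.04*M[:,2]
    d=F-L; print(m.fun,np.degrees(m.x[:2]).round(1),m.x[2:].round(4),"axis",(-M[:,2]).round(3),"face",F.round(4),"along",(d@n).round(4),"off",(d-(d@n)*n).round(4))
ds=draw(s,S,False,M,o);dw=draw(im,cams[0][1],True,M,o);dt=draw(t,T,False,M,o)
q=proj(S,o).astype(int);q2=proj(T,o).astype(int)
cv2.imwrite("pics/p5z.png",np.vstack([np.hstack([cv2.resize(dw,(480,300)),crop(dt,q2[0]-30,q2[1]-30,60,60,5)]),
 np.hstack([crop(s[:,:,::-1],q[0]-50,q[1]-25,75,75,4),np.zeros((300,180,3),np.uint8),crop(ds,q[0]-50,q[1]-25,75,75,4)])]))
E
```

```text
time_s: 10.77
position: [0.4435, 0.2611, 0.2299]
tool_rot: [[-0.999, 0.04, -0.0], [0.04, 0.999, -0.0], [0.0, -0.0, -1.0]]
ft_force: [-0.2, 0.1, -4.3]
grip_width: 0.0092
gripper_force: 89.5
-126.16062927246094 [-21.    1.4] [ 0.0024 -0.0439 -0.0224] axis [-0.356  0.037  0.934] face [0.4536 0.2159 0.2149] along 0.1209 off [-0.0004 -0.0005 -0.0001]
-188.3472900390625 [-19.   -0.7] [ 0.0005 -0.0454 -0.023 ] axis [-0.325  0.002  0.946] face [0.4542 0.2157 0.2151] along 0.1208 off [ 0.0002 -0.0007  0.0001]
```

View pics/p5z.png

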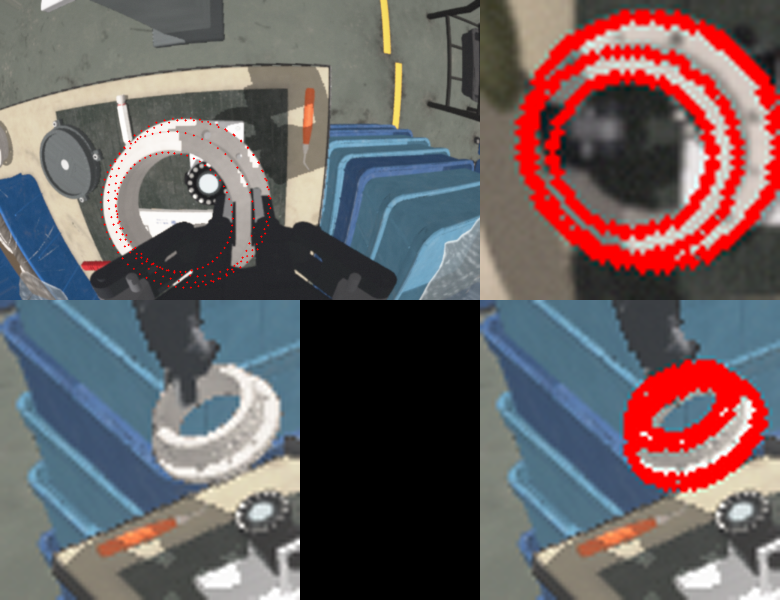

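All three views agree with the model: the flange is on the lens axis at about 121 mm, within about 0.05 rad, and at rest. Handing in.

```bash
python3 -c "
from rig import env
print(env.close_job())"
```

```text
the job is handed in; nothing more can be done
None
```

The job is handed in (the simulator gave no verdict): the flange is out of the die and held still in the gripper, its face about 121 mm in front of the lens, within about 1 mm of the lens axis and 0.05 rad of square by my camera fits, after I pivoted it in the grip by pressing its rim on the bench's front edge.

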